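Clamp the lapped plates in the riveting fixture

TASK

The two lapped plates lie in the riveting fixture, not yet clamped. With a finger, push the yellow clamp strap round until it rests against its stop pin with the pad over the plates, then push the red-knobbed cam lever fully down so that the plates are clamped. Only push, with ordinary hand force: pinch or lift nothing, leave the plates in their nest, do not disturb the mallet, the two snaps and the dolly, and take the hand away at the end.

Things in the scene. Friction and masses are not known exactly. Their poses are not given: they have to be found in the camera images.
- fixture: Riveting fixture, bolted down. Origin: on the clamp stud's vertical axis, at the table; x, y along the plate's edges. Green base plate 150 (x) x 270 (y) x 20 mm, from y = -195 to +75 mm. A dark anvil carries the work round x = 0, y = -122 mm, its top 45 mm up; dowels and end stops reach 54 mm. Steel stop pin, 12 mm thick, 102 mm high, at x = +22, y = -60 mm.
- clamp_swing (a joint): Swing of the strap about the stud, rad. 0: against the stop pin, pad over the plates, strap along the fixture's -y. Grows as it opens, clockwise from above, towards the fixture's -x: at v the strap points from the stud along (-sin v, -cos v) in the fixture's x, y. Range 0 to 1.75, starts at 0.8 to 1.5. Friction 0.45 N m (about 4 N at the nose); stays where it is left.
- strap_nose (a point): On the middle line of the strap's top face, 105 mm from the stud axis; push the strap's side there. Strap: yellow steel bar 32 mm wide, 16 mm thick, round ends, from 39 mm behind the stud to 130 mm ahead. Its top is 94 mm and underside 78 mm above the table; the lever lowers it steadily, 7 mm in all. A 19 mm nut with stub, 110 mm from the stud, rises 16 mm above the top; the pad hangs below.
- strap: The yellow clamp strap itself, described under strap_nose; its origin lies on the stud axis at table height (released). Take its place from strap_nose.
- pad: The clamp's rubber spring pad, 22 mm across, under the strap's nose 110 mm from the stud. Its face is at most 60.5 mm above the table (lever upright), 3.5 mm over the plates. The body's origin lies on the stud axis at the height of the table, not at the pad.
- cam_lever (a joint): Cam lever, rad. Pivoted on the stud's top, 113 mm above the table; swings with the strap and leans to the tail side, away from the strap's nose. Its elevation above level is 1.5 minus this value: 0 almost upright (released), 1.5 level, fully down at its stop (clamped, locks). Starts at 0.1 to 0.35. Friction 0.4 N m, stays where left; with the cam's load about 5 N at the knob.
- knob: The cam lever's red ball knob (origin at its centre), 32 mm across, with its 13 mm steel rod; the knob's centre is 115 mm from the lever's pivot. Fully down, the knob's centre is 113 mm above the table and 115 mm from the stud axis, on the side away from the strap's nose.
- plates: The work, loose in the nest (1.5 mm play), about 0.7 kg: lower steel plate 130 x 75 x 6 mm, copper-coloured one 70 x 75 x 6 mm on it. Origin: centre of the underside; long side along the fixture's x. Two rivet shanks, 10 mm thick, stand 10 mm out of the top at x = -20 and +20, y = -22 mm of the plates' frame; their tops are 67 mm above the table.
- snap_a: Copper rivet snap standing on its end, 26 mm thick, 80 mm tall. Origin: centre of its foot.
- snap_b: The other, equal copper rivet snap, standing. Origin: centre of its foot.
- dolly: Small aluminium bucking dolly, a block 45 x 75 x 34 mm with a rounded crown to 42 mm. Origin: centre of its underside.
- mallet: Mallet lying on the table: wooden head 50 x 85 x 50 mm, red wooden handle 26 mm thick reaching to 275 mm from the head's centre along the body's -x. Origin: under the head's centre.
Not all that is in view belongs to the job. Leave any purple look-alike of the snap_b alone.

How it is judged:
By the outcome, as a careful person would: the job done as asked, in the order asked, and still so for the second after the job is handed in, with the robot touching nothing.
It also fails if it takes over 48 s, if anything falls off the work surface, if the arm or the gripper's body presses on something with over 40 N, if the wrist force passes 120 N, or if a joint passes its speed limit or range.

ROBOT

A 6-joint arm with a two-finger parallel gripper is mounted at the origin on the work surface. World frame = base frame: x ahead of the robot, y to its left, z up, the work surface at z = 0. Lengths are in m, angles in degrees, forces in N, time in s.
With the tool pointing down it reaches from about 0.4 to 0.825 m from the base axis. Payload 7 kg.
Tool frame: the origin (TCP) lies at the centre of the arm's flange, where the gripper is bolted on; the fingertips stand 178 mm ahead of it and the grasp point (between the pads) lies 159 mm ahead of it (tip_reach is the distance from the TCP to the fingertips, in m); z points along the fingers, y is the line along which they close (so a half turn about z gives the same grasp; the last joint's range is limited). The gripper opens to 88 mm and grips with 3 to 60 N. Pads are 19 mm wide; open, the fingers measure 130 mm over their backs; the gripper's body (78 mm by 193 mm) begins 47 mm behind the grasp point.
Start: joints at [92.596, 20.546, 0.682, 0, -70.136, -16.507], TCP at [0.162, 0.655, 0.405] pointing down, gripper open.
Joint ranges: [-176.03, 176.03], [-82.01, 121.73], [-58.28, 71.71], [-173.87, 95.51], [-174.79, -0.11], [-173.66, 173.66]. Speed limits (degrees/s): [136.94, 136.94, 172.46, 180, 180, 180].

INTERFACE

Orientations are given as [roll, pitch, yaw] about the fixed x, y, z axes, in that order (R = Rz(yaw) Ry(pitch) Rx(roll)).
In Python, from plant import * gives the robot as it stands.
- The arm moves only by the shell command python3 -m handwheel 'ROWS'. ROWS is JSON, a list of rows, each a list of 7 numbers: the opening, from -1 (shut) to 1 (fully open), then the shift along the tool's x, y, z as a fraction of full scale, then the turn, a rotation vector about the tool's x, y, z as a fraction of full scale. A call has 1 to 5 rows; each row shifts and turns the commanded pose from where the row before left it, along the tool's axes as they then stand; what a row does not reach is not made up. Full scale, the value 1, is 0.025 m for a shift and 6 degrees for a turn. A row lasts 1/8 s, in which the tool goes at most 62.5 mm and 10.7 degrees, less where a joint would pass 70% of its speed; a pose out of reach is approached as far as the arm can. A call with a number of a shift or a turn outside -1 to 1 is refused whole. A call with a gripper value outside its range is refused whole. The fingers move at their own pace and stop on an object; the grip force is fixed at half the most. Time passes only in rows, so rows that do not move let the fingers close. It gives the time, the measured TCP pose, the force, the opening and the grip force at its end, in the units of the state.
- get_obs(): the state, without advancing time (a new reading comes with each control period).
- snapshot(name): name is "scene" or "top" or "wrist"; returns a dict with "color" (420x560x3 uint8, red, green, blue), "fx", "fy", "cx", "cy" (pixels), "R" (3x3) and "t" (3): a world point X has camera coordinates R X + t; the wrist camera has in their place "tool_from_camera" (4x4, takes a point from camera to tool coordinates, whose origin is the TCP and whose axes are the flange's). Camera axes: x right, y down, z forward; pixel columns grow to the right and rows downward; lengths in m; the calibration is good to about 2 mm. A picture is of the moment at which its call begins: read the wrist's pose just before it. There is no depth.
- close_job(): hands the job in; it is judged then, once.
The state is a dict: "clock": time; "joint_pos": joint angles; "qvel": joint speeds; "tau": joint torques, N m; "tool_pos": TCP position; "orientation": TCP orientation; "force": force on the tool from outside, world axes, zero at the start; "moment": the same for the moment, N m; "opening": finger opening in m; "gripper_force": force on a finger pad.
Only numpy, scipy, OpenCV 4.12 (cv2) and the standard library are available. Lean on these libraries where they do the work, as an engineer would, in place of code of your own. Each camera call takes 0.05 s, during which the arm holds its last target. There are 200 camera calls.

## Working session

There is one attempt and no reset: what is moved stays moved. The work goes in short steps, Python scripts to look and compute and a shell command to move; the robot and the scene stay as the last step left them, time stands still between calls to the robot, and variables do not carry over. Pictures are saved under pics/ and viewed, at most 10 in all, crops included, and the job is handed in when it is done.

```bash
mkdir -p pics; ls
python3 - <<'E'
from plant import *
import cv2,pickle
o=get_obs();print(o)
d={}
for n in("scene","top"):
    s=snapshot(n);d[n]=s;cv2.imwrite(f"pics/{n}0.png",s["color"][:,:,::-1])
    print(n,s["fx"],s["cx"],s["cy"],s["R"],s["t"])
pickle.dump(d,open("d0.pkl","wb"))
E
```

```text
pics
{'clock': 0.0, 'joint_pos': array([ 9.25958417e+01,  2.05891770e+01,  6.34463820e-01, -2.17502120e-02,
       -7.01366286e+01, -1.65055112e+01]), 'qvel': array([ 0.03923578,  0.00783105, -0.01789952,  0.05030408,  0.01750455,
       -0.05362164]), 'tau': array([-1.27568356e-06, -5.82721245e+01,  2.93058693e+01,  6.99716493e+00,
        7.05792612e-03, -1.60461550e-04]), 'tool_pos': array([0.16222961, 0.65500424, 0.40374806]), 'orientation': array([ 1.79906612e+02, -6.34934308e-03, -1.39170709e+01]), 'force': array([ 0.2348296 , -0.81397711,  0.09915356]), 'moment': array([-0.00432792, -0.00771217, -0.03738096]), 'gripper_force': 0.0, 'opening': 0.08757173679972324}
scene 467.2033018792164 280.5199060821781 207.3919477422582 [[-0.72393732  0.68966748 -0.01653866]
 [ 0.55441517  0.56736318 -0.60887014]
 [-0.4105345  -0.4499531  -0.79309749]] [ 0.43994211 -0.22375772  1.23254836]
top 492.059402442437 280.53351162874634 206.25024065593644 [[ 0.02499536 -0.99968393 -0.00269734]
 [-0.99478326 -0.02460571 -0.09899913]
 [ 0.09890147  0.00515778 -0.99508386]] [-0.04000265  0.61253282  1.22424892]
```

View pics/scene0.png

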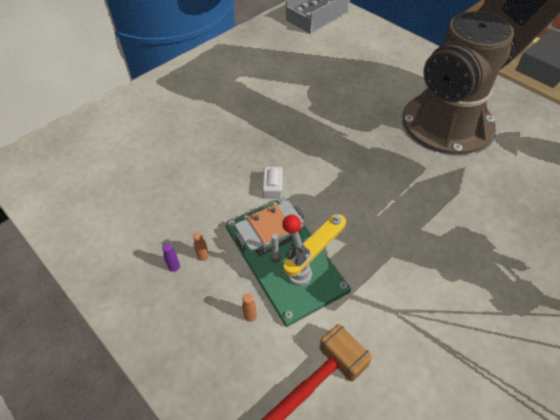

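View pics/top0.png

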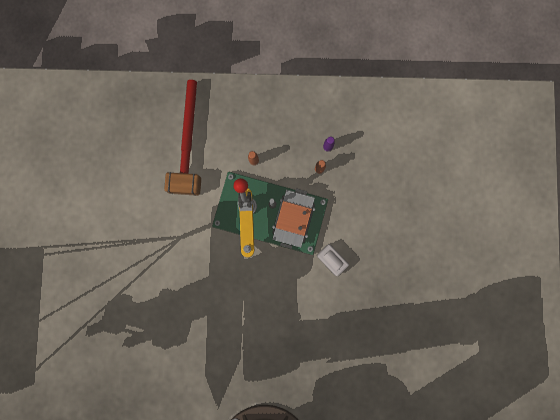

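The scene view has the yellow strap at about (315,245), the red knob at (292,224), the plates at (270,222), the stop pin at (275,247), the snaps at (201,246) and (249,308), and the purple look-alike at (171,257). The top view has the strap nose at (249,250), knob (241,185), plates (293,218), mallet (183,183) with its red handle (188,125), snaps (252,158) and (321,167), purple decoy (329,143) and dolly (333,260).

Candidates for red: knob (241,185) or mallet handle (188,125). I choose the knob because it is the round one on the fixture. The only yellow object is the strap.

```bash
cat > h.py <<'E'
import numpy as np,cv2
def ray(s,u,v,z):
    R=np.array(s["R"]);t=np.array(s["t"]);c=-R.T@t
    d=R.T@np.array([(u-s["cx"])/s["fx"],(v-s["cy"])/s["fy"],1]);return c+d*(z-c[2])/d[2]
def proj(s,X):
    p=np.array(s["R"])@X+np.array(s["t"]);return np.array([s["fx"]*p[0]/p[2]+s["cx"],s["fy"]*p[1]/p[2]+s["cy"]])
def tri(s1,p1,s2,p2):
    P=[np.diag([1,1,1.])@np.array([[s["fx"],0,s["cx"]],[0,s["fy"],s["cy"]],[0,0,1]])@np.c_[np.array(s["R"]),np.array(s["t"])] for s in(s1,s2)]
    X=cv2.triangulatePoints(P[0],P[1],np.array(p1,float).reshape(2,1),np.array(p2,float).reshape(2,1))[:,0];return X[:3]/X[3]
def hsv(s): return cv2.cvtColor(np.ascontiguousarray(s["color"]),cv2.COLOR_RGB2HSV)
def big(m,box):
    k=np.zeros_like(m);x0,y0,x1,y1=box;k[y0:y1,x0:x1]=m[y0:y1,x0:x1]
    c=max(cv2.findContours(k,cv2.RETR_EXTERNAL,cv2.CHAIN_APPROX_NONE)[0],key=cv2.contourArea);return c
E
python3 - <<'E'
import pickle;from h import *
d=pickle.load(open("d0.pkl","rb"));T=d["top"];S=d["scene"]
H=hsv(T);HS=hsv(S)
g=cv2.inRange(H,(60,80,20),(95,255,255));gc=cv2.findNonZero(g[160:265,200:340])+np.array([200,160])
print("green corners",[ray(T,*p,.02).round(4) for p in cv2.boxPoints(cv2.minAreaRect(gc))],cv2.minAreaRect(gc))
def red(H,b): c=big(cv2.inRange(H,(0,200,80),(5,255,255))|cv2.inRange(H,(172,200,80),(180,255,255)),b);return cv2.minEnclosingCircle(c)
k1=red(H,(225,170,260,205));k2=red(HS,(275,205,310,240));print(k1,k2,"knob",tri(T,k1[0],S,k2[0]))
y=big(cv2.inRange(H,(18,120,80),(32,255,255)),(225,170,275,270));pts=np.array([ray(T,*p[0],.094)[:2] for p in y])
r=cv2.minAreaRect((pts*1000).astype(np.float32));print("yellow",r,cv2.boxPoints(r))
im=T["color"][150:275,200:350,::-1];cv2.imwrite("pics/c1.png",cv2.resize(im,None,fx=4.8,fy=4.8,interpolation=2))
E
```

```text
green corners [array([0.5576, 0.1485, 0.02  ]), array([0.7014, 0.1151, 0.02  ]), array([ 0.6367, -0.1451,  0.02  ]), array([ 0.4944, -0.109 ,  0.02  ])] ((269.94232177734375, 212.71151733398438), (103.75594329833984, 57.18417739868164), 15.255118370056152)
((237.0, 187.0), 5.000100135803223) ((291.43414306640625, 224.11077880859375), 8.507060050964355) knob [0.63558553 0.06639232 0.22809322]
yellow ((546.1333618164062, 56.064754486083984), (122.5540771484375, 32.24738311767578), 3.7959280014038086) [[483.9233    68.09635 ]
 [486.0582    35.91971 ]
 [608.3434    44.033157]
 [606.2085    76.2098  ]]
```

View pics/c1.png

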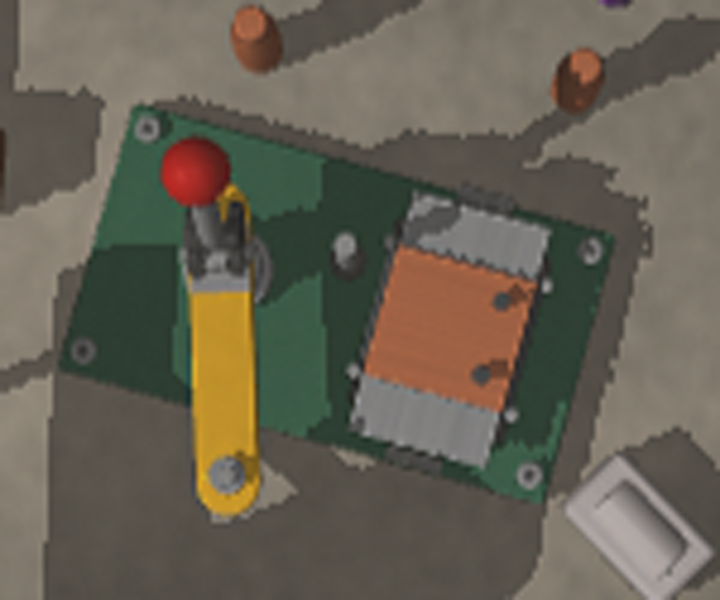

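The crop confirms the picks. The red ball at crop (195,172) sits on the lever over the stud, the yellow strap points toward the robot with its nose nut at (227,475), and the stop pin is at (345,252). The stud is at about (0.612, 0.061), fixture +y lies along (0.24, 0.97), and swing is about 1.26. I'll go to the strap's +y side, high first.

```bash
python3 -m handwheel '[[-1,0.98,0.96,0,0,0,0],[-1,0.98,0.96,0,0,0,0],[-1,0.98,0.96,0,0,0,0],[-1,0.98,0.96,0,0,0,0],[-1,0.98,0.96,0,0,0,0]]'
python3 -m handwheel '[[-1,0.98,0.96,0,0,0,0],[-1,0.98,0.96,0,0,0,0],[-1,0.98,0.96,0,0,0,0],[-1,0.98,0.96,0,0,0,0],[-1,0.98,0.96,0,0,0,0]]'
python3 -m handwheel '[[-1,0.98,0.96,0,0,0,0],[-1,0.98,0.96,0,0,0,0],[-1,0.98,0.96,0,0,0,0],[-1,0.98,0.96,0,0,0,0],[-1,0.98,0.96,0,0,0,0]]'
python3 -m handwheel '[[-1,0.98,0.96,0,0,0,0],[-1,0.98,0.96,0,0,0,0],[-1,0.98,0.96,0,0,0,0],[-1,0.98,0.96,0,0,0,0]]'
python3 -m handwheel '[[-1,0,0,0,0,0,-1],[-1,0,0,0,0,0,-1],[-1,0,0,0,0,0,-1],[-1,0,0,0,0,0,0]]'
```

```text
clock: 0.72
tool_pos: [0.2528, 0.5081, 0.4043]
orientation: [180.0, 0.0, -13.9]
force: [0.1, 2.0, 0.7]
opening: 0.0432
gripper_force: 0.0
clock: 1.35
tool_pos: [0.3428, 0.3621, 0.4044]
orientation: [180.0, 0.0, -13.9]
force: [0.2, -0.1, 0.7]
opening: 0.0008
gripper_force: 0.0
clock: 1.98
tool_pos: [0.4328, 0.2163, 0.4045]
orientation: [180.0, 0.0, -13.9]
force: [0.7, 0.4, 0.3]
opening: 0.0001
gripper_force: 0.0
clock: 2.48
tool_pos: [0.5049, 0.0995, 0.4044]
orientation: [180.0, 0.0, -13.9]
force: [1.0, 0.5, -0.4]
opening: 0.0007
gripper_force: 0.0
clock: 2.98
tool_pos: [0.5044, 0.1006, 0.4044]
orientation: [180.0, 0.0, 4.0]
force: [-0.4, 0.2, -0.1]
opening: 0.0001
gripper_force: 0.0
```

```bash
python3 -m handwheel '[[-1,0,0,1,0,0,0],[-1,0,0,1,0,0,0],[-1,0,0,1,0,0,0],[-1,0,0,1,0,0,0],[-1,0,0,0,0,0,0]]'
python3 - <<'E'
from plant import *
import cv2
s=snapshot("wrist");cv2.imwrite("pics/w1.png",s["color"][:,:,::-1])
E
```

```text
clock: 3.6
tool_pos: [0.5038, 0.1003, 0.303]
orientation: [179.9, 0.2, 4.0]
force: [0.3, -0.4, 0.2]
opening: 0.0008
gripper_force: 0.0
```

View pics/w1.png

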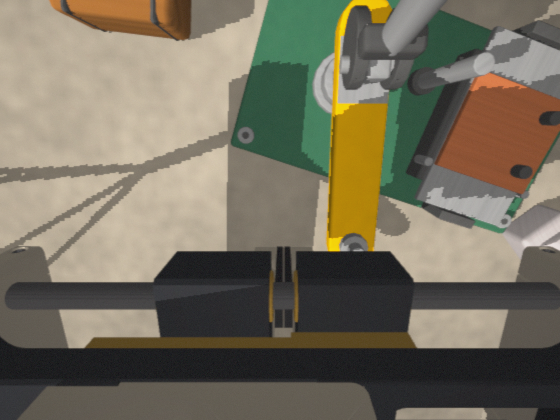

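The wrist view shows the strap's nose nut at (353,245), just right of the closed fingertips at (285,290), with a clear gap and nothing in the way. I'll descend, close the gap and start the arc.

```bash
python3 -m handwheel '[[-1,0,0,1,0,0,0],[-1,0,0,0.9,0,0,0],[-1,0,0,0,0,0,0],[-1,0,0.32,0,0,0,0],[-1,0,0,0,0,0,0]]'
python3 -m handwheel '[[-1,-0.14,0.45,0,0,0,-1],[-1,-0.14,0.45,0,0,0,-1],[-1,-0.14,0.45,0,0,0,-1],[-1,-0.14,0.45,0,0,0,-1],[-1,0,0,0,0,0,0]]'
python3 - <<'E'
from plant import *
import cv2
s=snapshot("top");cv2.imwrite("pics/t2.png",cv2.resize(s["color"][130:290,180:380,::-1],None,fx=3.5,fy=3.5))
E
```

```text
clock: 4.28
tool_pos: [0.5055, 0.0923, 0.2584]
orientation: [-180.0, -0.1, 4.1]
force: [-0.2, -1.3, 0.3]
opening: 0.0003
gripper_force: 0.0
clock: 4.9
tool_pos: [0.5019, 0.0456, 0.258]
orientation: [180.0, -0.1, 28.0]
force: [0.2, -0.1, -0.7]
opening: 0.0002
gripper_force: 0.0
```

View pics/t2.png

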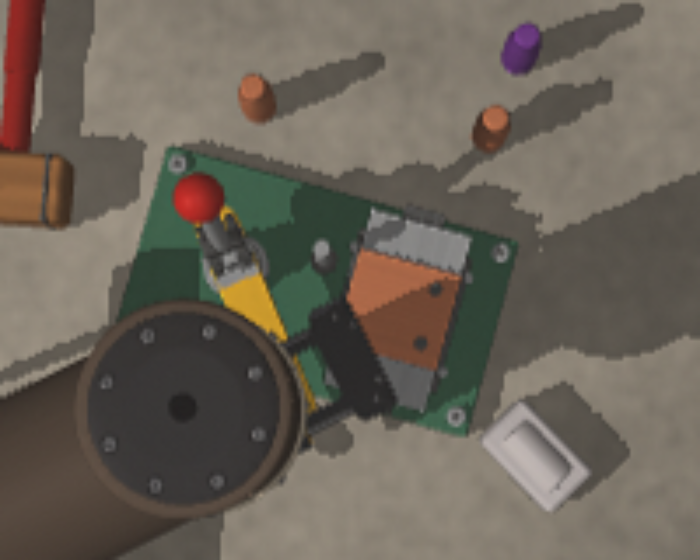

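The strap (crop (265,310)) is following the finger, having swung about 25°; the plates and other objects are undisturbed. Continuing the arc.

```bash
python3 -m handwheel '[[-1,-0.14,0.45,0.1,0,0,-1],[-1,-0.14,0.45,0,0,0,-1],[-1,-0.14,0.45,0,0,0,-1],[-1,-0.14,0.45,0,0,0,-1],[-1,0,0,0,0,0,0]]'
python3 -m handwheel '[[-1,-0.14,0.45,0,0,0,-1],[-1,-0.14,0.45,0,0,0,-1],[-1,0,0,0,0,0,0]]'
python3 - <<'E'
from plant import *
import cv2
from h import *
s=snapshot("top");im=s["color"];cv2.imwrite("pics/t3.png",cv2.resize(im[130:290,180:380,::-1],None,fx=3.5,fy=3.5))
o=get_obs();print(o["joint_pos"][[0,5]],o["force"])
E
```

```text
clock: 5.58
tool_pos: [0.5177, 0.0019, 0.2548]
orientation: [180.0, -0.0, 51.9]
force: [0.1, -0.4, 0.0]
opening: -0.0002
gripper_force: 0.0
clock: 5.95
tool_pos: [0.532, -0.0166, 0.2546]
orientation: [180.0, 0.0, 63.8]
force: [-0.4, -0.2, -0.6]
opening: 0.0
gripper_force: 0.0
[ 19.36086684 134.43048517] [0.19543217 0.09579678 0.8417941 ]
```

View pics/t3.png

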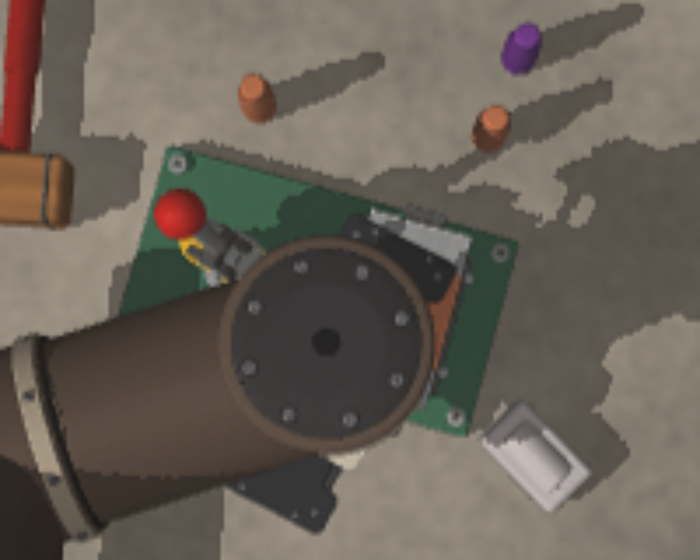

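The strap is nearly round (knob now at crop (181,214)); the stop should be about 12–15° further. I'll continue with small steps, watching the force.

```bash
python3 -m handwheel '[[-1,-0.07,0.22,0,0,0,-0.5],[-1,-0.07,0.22,0,0,0,-0.5],[-1,0,0,0,0,0,0]]'
python3 -m handwheel '[[-1,-0.07,0.22,0,0,0,-0.5],[-1,0,0,0,0,0,0]]'
python3 -m handwheel '[[-1,-0.07,0.1,0,0,0,-0.5]]'
python3 -m handwheel '[[-1,0,0.1,0,0,0,0]]'
python3 - <<'E'
from plant import *
import cv2
from h import *
s=snapshot("top");H=hsv(s)
c=big(cv2.inRange(H,(0,200,80),(5,255,255))|cv2.inRange(H,(172,200,80),(180,255,255)),(215,165,260,215))
print(cv2.minEnclosingCircle(c),ray(s,*cv2.minEnclosingCircle(c)[0],.226));o=get_obs();print(o["joint_pos"][[0,5]],o["force"],o["moment"])
E
```

```text
clock: 6.38
tool_pos: [0.5401, -0.0242, 0.2546]
orientation: [-180.0, 0.0, 69.9]
force: [-1.6, -0.2, 1.5]
opening: 0.0
gripper_force: 1.0
clock: 6.62
tool_pos: [0.5446, -0.0278, 0.2545]
orientation: [-180.0, 0.0, 72.9]
force: [-2.4, -0.6, 1.4]
opening: 0.0002
gripper_force: 1.4
clock: 6.75
tool_pos: [0.5463, -0.03, 0.2545]
orientation: [-180.0, 0.0, 75.9]
force: [-3.3, 1.7, 1.9]
opening: 0.0005
gripper_force: 1.9
clock: 6.88
tool_pos: [0.5487, -0.0309, 0.2545]
orientation: [-179.9, 0.0, 75.9]
force: [-5.4, -1.4, 2.4]
opening: 0.0006
gripper_force: 2.3
((227.0, 193.5), 4.924529075622559) [0.61865713 0.09031244 0.226     ]
[ 17.18242913 148.72213897] [-4.55066636 -0.25037311  2.24713692] [-0.48423264  1.51510895 -0.06173792]
```

```bash
python3 -m handwheel '[[-1,0,0.1,0,0,0,0]]'
python3 -m handwheel '[[-1,0,0.1,0,0,0,0]]'
python3 -m handwheel '[[-1,0,0.1,0,0,0,0]]'
python3 -m handwheel '[[-1,0,0,0,0,0,0]]'
```

```text
clock: 7.05
tool_pos: [0.5511, -0.0317, 0.2544]
orientation: [-179.9, 0.1, 75.9]
force: [-5.8, -2.2, 1.0]
opening: 0.0004
gripper_force: 2.3
clock: 7.18
tool_pos: [0.5535, -0.0324, 0.2543]
orientation: [-179.9, 0.1, 75.9]
force: [-5.1, -2.1, 1.7]
opening: 0.0006
gripper_force: 2.3
clock: 7.3
tool_pos: [0.5559, -0.0331, 0.2542]
orientation: [-179.9, 0.1, 75.9]
force: [-5.6, -2.3, 1.1]
opening: 0.0005
gripper_force: 2.3
clock: 7.42
tool_pos: [0.5561, -0.033, 0.2541]
orientation: [-179.9, 0.1, 75.9]
force: [-4.7, -1.7, 0.0]
opening: 0.0007
gripper_force: 1.9
```

```bash
python3 -m handwheel '[[-1,0,0.1,0,0,0,0]]'
python3 -m handwheel '[[-1,0,0.1,0,0,0,0]]'
python3 - <<'E'
from plant import *
import cv2
from h import *
s=snapshot("scene");cv2.imwrite("pics/s4.png",cv2.resize(s["color"][170:330,190:390,::-1],None,fx=3.5,fy=3.5))
E
```

```text
clock: 7.55
tool_pos: [0.5577, -0.0335, 0.254]
orientation: [-179.8, 0.1, 76.0]
force: [-14.0, 5.0, 9.0]
opening: 0.0006
gripper_force: 7.3
clock: 7.68
tool_pos: [0.5585, -0.0338, 0.2539]
orientation: [-179.6, 0.1, 75.9]
force: [-23.9, 9.4, 17.8]
opening: 0.0
gripper_force: 12.8
```

View pics/s4.png

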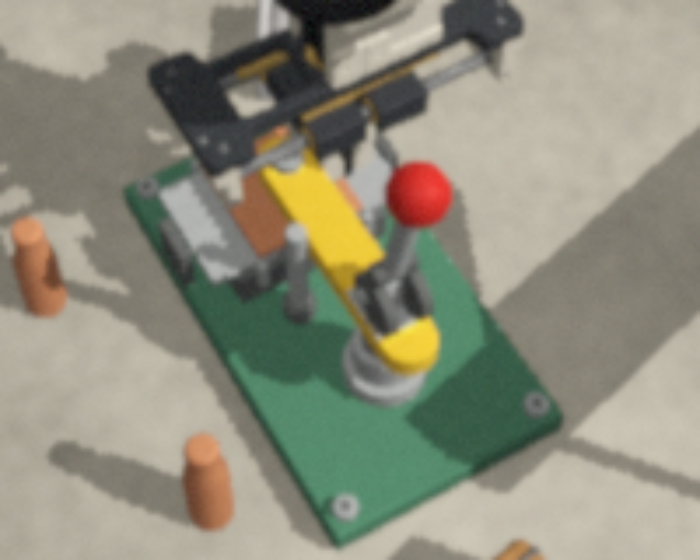

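The strap lies against the stop pin (crop (297,270)) with its nose over the plates, and the force has risen sharply, so it's home. Back off, rise, and re-measure strap and knob.

```bash
python3 -m handwheel '[[-1,0,-0.2,0,0,0,0],[-1,0,-0.5,0,0,0,0],[-1,0,-0.5,0,0,0,0],[-1,0,0,-1,0,0,0],[-1,0,0,-1,0,0,0]]'
python3 -m handwheel '[[-1,-1,0,-1,0,0,0],[-1,-1,0,-1,0,0,0],[-1,-1,0,-1,0,0,0],[-1,0,0,-1,0,0,0],[-1,0,0,-1,0,0,0]]'
python3 -m handwheel '[[-1,0,0,-0.8,0,0,0],[-1,0,0,0,0,0,0]]'
python3 - <<'E'
from plant import *
import cv2
from h import *
T=snapshot("top");S=snapshot("scene")
p=[]
for s,b in((T,(215,165,260,225)),(S,(275,205,340,260))):
    H=hsv(s);c=big(cv2.inRange(H,(0,170,60),(6,255,255))|cv2.inRange(H,(172,170,60),(180,255,255)),b);p.append(cv2.minEnclosingCircle(c));
print(p,tri(T,p[0][0],S,p[1][0]))
a=T["color"][150:275,200:350,::-1];b=S["color"][190:315,215:365,::-1]
cv2.imwrite("pics/c5.png",cv2.resize(np.hstack([a,b]),None,fx=2.66,fy=2.66,interpolation=2))
o=get_obs();print(o["tool_pos"],o["orientation"])
E
```

```text
clock: 8.35
tool_pos: [0.5319, -0.0264, 0.3053]
orientation: [180.0, 0.0, 76.1]
force: [0.3, 0.7, -0.5]
opening: 0.0002
gripper_force: 0.0
clock: 8.98
tool_pos: [0.5138, -0.0997, 0.4307]
orientation: [179.9, -0.0, 76.0]
force: [0.4, 0.0, 0.2]
opening: 0.0006
gripper_force: 0.0
clock: 9.22
tool_pos: [0.5143, -0.0993, 0.4513]
orientation: [179.8, -0.1, 76.1]
force: [-0.1, -0.1, -1.2]
opening: 0.0004
gripper_force: 0.0
[((229.5, 193.5), 6.96429443359375), ((309.276123046875, 225.1815948486328), 8.911476135253906)] [0.61863805 0.08477696 0.22727036]
[ 0.51393031 -0.09927901  0.44928246] [ 1.79988000e+02 -2.92326826e-02  7.60818622e+01]
```

View pics/c5.png

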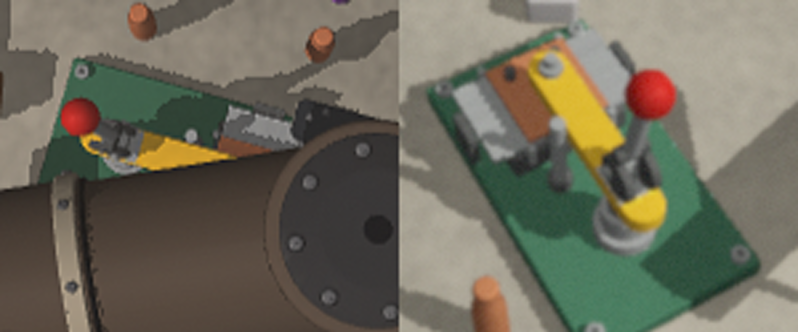

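The strap is tight by its stop pin, with the pad over the plates (right half, nose nut at (548,65), pin (560,150)). The knob (650,95) is at (0.619, 0.085, 0.227), about 25 mm behind the stud, so the lever is still near upright. I'll move the finger in above the stud on the knob's strap side.

```bash
python3 -m handwheel '[[-1,0.91,0.33,0,0,0,0],[-1,0.91,0.33,0,0,0,0],[-1,0.91,0.33,0,0,0,0],[-1,0.91,0.33,0,0,0,0],[-1,0.91,0.33,0,0,0,0]]'
python3 -m handwheel '[[-1,0.91,0.33,0,0,0,0],[-1,0.91,0.33,0,0,0,0],[-1,0,0,0,0,0,0]]'
python3 -m handwheel '[[-1,0,0,1,0,0,0],[-1,0,0,1,0,0,0],[-1,0,0,0.2,0,0,0],[-1,0,0,0,0,0,0]]'
python3 - <<'E'
from plant import *
import cv2
s=snapshot("wrist");S=snapshot("scene")
cv2.imwrite("pics/w6.png",np.hstack([cv2.resize(s["color"],(400,300)),cv2.resize(S["color"][170:320,200:400],(400,300))])[:,:,::-1]) if 0 else None
import numpy as np
cv2.imwrite("pics/w6.png",np.hstack([cv2.resize(s["color"],(400,300)),cv2.resize(S["color"][170:320,200:400],(400,300))])[:,:,::-1])
E
```

```text
clock: 9.95
tool_pos: [0.5828, 0.0027, 0.4494]
orientation: [-180.0, 0.0, 76.1]
force: [-0.7, 0.3, 0.5]
opening: 0.0003
gripper_force: 0.0
clock: 10.32
tool_pos: [0.6099, 0.043, 0.449]
orientation: [-180.0, 0.0, 76.2]
force: [0.5, 0.0, -0.9]
opening: 0.0004
gripper_force: 0.0
clock: 10.82
tool_pos: [0.6089, 0.0411, 0.3952]
orientation: [180.0, 0.0, 76.1]
force: [-0.1, -0.4, 0.8]
opening: 0.0003
gripper_force: 0.0
```

View pics/w6.png

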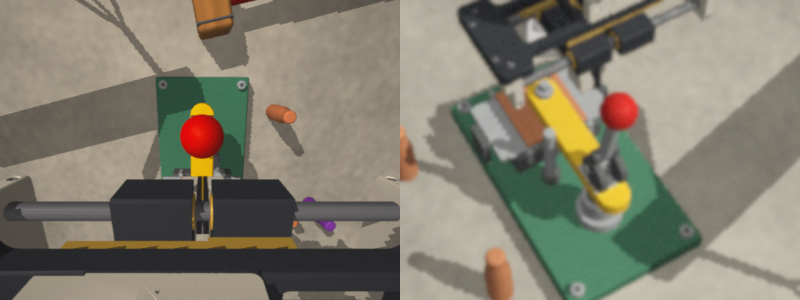

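In the wrist view the red ball (202,136) is centred on the fingertip line (203), with a gap ahead and the strap aligned. Next I push the lever along its arc.

```bash
python3 -m handwheel '[[-1,0.4,0,0,0,0,0],[-1,0.4,0,0.04,0,0,0],[-1,0.4,0,0.04,0,0,0],[-1,0.4,0,0.08,0,0,0],[-1,0.4,0,0.08,0,0,0]]'
python3 -m handwheel '[[-1,0.36,0,0.14,0,0,0],[-1,0.36,0,0.14,0,0,0],[-1,0.34,0,0.14,0,0,0],[-1,0.34,0,0.14,0,0,0]]'
python3 - <<'E'
from plant import *
import cv2
from h import *
S=snapshot("scene");T=snapshot("top");p=[]
for s,b in((T,(205,155,260,225)),(S,(275,205,360,290))):
    H=hsv(s);c=big(cv2.inRange(H,(0,170,60),(6,255,255))|cv2.inRange(H,(172,170,60),(180,255,255)),b);p.append(cv2.minEnclosingCircle(c));
print(p,tri(T,p[0][0],S,p[1][0]),get_obs()["force"])
cv2.imwrite("pics/s7.png",cv2.resize(S["color"][170:320,200:400,::-1],None,fx=3,fy=3))
E
```

```text
clock: 11.55
tool_pos: [0.6207, 0.0902, 0.388]
orientation: [-179.9, 0.1, 76.1]
force: [0.2, -3.4, -0.9]
opening: 0.0003
gripper_force: 1.8
clock: 12.05
tool_pos: [0.6289, 0.1241, 0.3738]
orientation: [-179.9, 0.1, 76.1]
force: [-1.4, -3.3, -0.4]
opening: 0.0006
gripper_force: 1.7Traceback (most recent call last):
  File "<stdin>", line 6, in <module>
  File "h.py", line 13, in big
    c=max(cv2.findContours(k,cv2.RETR_EXTERNAL,cv2.CHAIN_APPROX_NONE)[0],key=cv2.contourArea);return c
ValueError: max() iterable argument is empty
```

```bash
python3 -m handwheel '[[-1,0.3,0,0.24,0,0,0],[-1,0.3,0,0.24,0,0,0],[-1,0.24,0,0.32,0,0,0],[-1,0.24,0,0.32,0,0,0]]'
python3 -m handwheel '[[-1,0.2,0,0.4,0,0,0],[-1,0.2,0,0.4,0,0,0]]'
python3 - <<'E'
from plant import *
import cv2
S=snapshot("scene");print(get_obs()["force"])
cv2.imwrite("pics/s7.png",cv2.resize(S["color"][170:320,200:400,::-1],None,fx=3,fy=3))
E
```

```text
clock: 12.65
tool_pos: [0.6358, 0.1504, 0.3462]
orientation: [180.0, -0.0, 76.1]
force: [-0.9, -3.1, 2.7]
opening: 0.0001
gripper_force: 1.3
clock: 12.9
tool_pos: [0.6382, 0.16, 0.326]
orientation: [180.0, -0.0, 76.1]
force: [-1.7, -2.0, 3.1]
opening: 0.0003
gripper_force: 1.3
[ 2.09629298 -0.42311559  0.34281813]
```

View pics/s7.png

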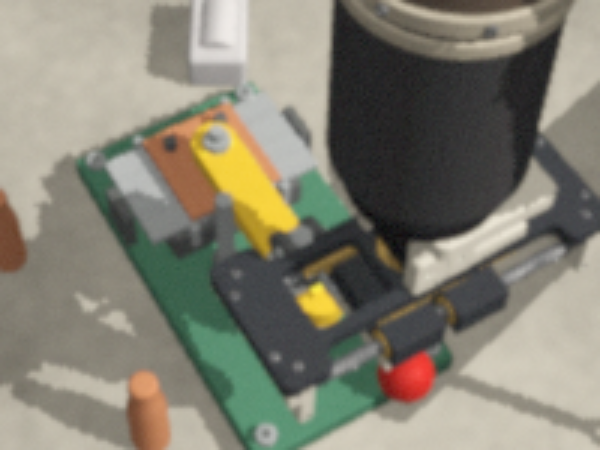

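The knob (408,376) is under the fingertips and nearly level, and the strap is still against its pin. Final press in small steps.

```bash
python3 -m handwheel '[[-1,0.1,0,0.3,0,0,0],[-1,0.1,0,0.3,0,0,0]]'
python3 -m handwheel '[[-1,0.04,0,0.15,0,0,0]]'
python3 -m handwheel '[[-1,0,0,0.1,0,0,0]]'
python3 -m handwheel '[[-1,0,0,0.1,0,0,0]]'
python3 -m handwheel '[[-1,0,0,0,0,0,0]]'
```

```text
clock: 13.2
tool_pos: [0.6393, 0.1646, 0.3114]
orientation: [180.0, -0.0, 76.1]
force: [-0.8, -2.8, 2.6]
opening: 0.0004
gripper_force: 1.4
clock: 13.32
tool_pos: [0.6396, 0.1655, 0.3075]
orientation: [180.0, 0.0, 76.1]
force: [-0.1, -1.7, 2.8]
opening: 0.0003
gripper_force: 1.5
clock: 13.45
tool_pos: [0.6397, 0.1655, 0.3065]
orientation: [179.9, -0.0, 76.1]
force: [-6.0, -2.3, 18.4]
opening: 0.0002
gripper_force: 9.1
clock: 13.58
tool_pos: [0.6398, 0.1655, 0.3061]
orientation: [179.9, -0.0, 76.1]
force: [-10.1, -1.9, 28.6]
opening: 0.0007
gripper_force: 14.9
clock: 13.7
tool_pos: [0.6396, 0.1654, 0.3064]
orientation: [179.8, -0.1, 76.1]
force: [-8.2, -2.2, 20.3]
opening: 0.0004
gripper_force: 10.6
```

The force rose sharply at the expected stop height. I'll lift straight up, move the hand away toward the robot's left, and check.

```bash
python3 -m handwheel '[[-1,0,0,-0.3,0,0,0],[-1,0,0,-1,0,0,0],[-1,0,0,-1,0,0,0],[-1,0,0,-1,0,0,0],[-1,0,0,-1,0,0,0]]'
python3 -m handwheel '[[-1,1,-1,0,0,0,0],[-1,1,-1,0,0,0,0],[-1,1,-1,0,0,0,0],[-1,1,-1,0,0,0,0],[-1,1,-1,0,0,0,0]]'
python3 -m handwheel '[[-1,1,-1,0,0,0,0],[-1,1,-1,0,0,0,0],[-1,1,-1,0,0,0,0],[-1,0,0,0,0,0,0]]'
python3 - <<'E'
from plant import *
import cv2,numpy as np
from h import *
S=snapshot("scene");T=snapshot("top");p=[]
for s,b in((T,(205,155,260,225)),(S,(275,205,360,310))):
    H=hsv(s);c=big(cv2.inRange(H,(0,170,60),(6,255,255))|cv2.inRange(H,(172,170,60),(180,255,255)),b);p.append(cv2.minEnclosingCircle(c));
print(p,tri(T,p[0][0],S,p[1][0]))
cv2.imwrite("pics/f8.png",cv2.resize(np.hstack([T["color"][130:290,180:380],S["color"][170:330,150:370]]),None,fx=1.9,fy=1.9)[:,:,::-1])
E
```

```text
clock: 14.32
tool_pos: [0.6394, 0.1657, 0.4108]
orientation: [-180.0, -0.0, 76.1]
force: [-0.4, -0.2, -0.8]
opening: 0.0006
gripper_force: 0.0
clock: 14.95
tool_pos: [0.5474, 0.318, 0.41]
orientation: [-180.0, -0.0, 76.1]
force: [0.3, 0.6, -0.1]
opening: 0.0006
gripper_force: 0.0
clock: 15.45
tool_pos: [0.4922, 0.4097, 0.4098]
orientation: [-180.0, -0.0, 76.2]
force: [0.2, -0.2, 0.0]
opening: 0.0003
gripper_force: 0.0Traceback (most recent call last):
  File "<stdin>", line 6, in <module>
  File "h.py", line 13, in big
    c=max(cv2.findContours(k,cv2.RETR_EXTERNAL,cv2.CHAIN_APPROX_NONE)[0],key=cv2.contourArea);return c
ValueError: max() iterable argument is empty
```

That failure is only my search box being too narrow. I've used all 10 picture views, so I'll check by numbers.

Run:
```python
from plant import *
from h import *
import pickle
S=snapshot("scene");T=snapshot("top");d=pickle.load(open("d0.pkl","rb"));p=[]
for s,b in((T,(194,160,235,230)),(S,(290,205,375,318))):
    H=hsv(s);c=big(cv2.inRange(H,(0,170,40),(6,255,255))|cv2.inRange(H,(172,170,40),(180,255,255)),b);p.append(cv2.minEnclosingCircle(c))
print(p,"knob",tri(T,p[0][0],S,p[1][0]),"expected px",proj(T,np.array([.6395,.172,.113])),proj(S,np.array([.6395,.172,.113])))
y=big(cv2.inRange(hsv(T),(18,120,60),(32,255,255)),(215,170,330,270))
r=cv2.minAreaRect(np.array([ray(T,*q[0],.087)[:2]*1000 for q in y],np.float32));print("yellow",r)
for n,lo,hi,b in(("snapA",(5,90,40),(14,255,255),(240,145,265,168)),("snapB",(5,90,40),(14,255,255),(312,155,330,176)),("purple",(125,60,30),(155,255,255),(318,130,342,156)),("copper",(5,90,40),(14,255,255),(270,185,320,250)),("mallet",(8,90,40),(20,255,255),(160,165,205,200))):
    out=[]
    for s in(d["top"],T):
        m=cv2.moments(big(cv2.inRange(hsv(s),lo,hi),b));out.append((round(m["m10"]/m["m00"],1),round(m["m01"]/m["m00"],1)))
    print(n,out)
```

```text
[((198.625, 189.375), 5.876429557800293), ((334.23809814453125, 299.4761962890625), 8.960203170776367)] knob [0.64052385 0.170948   0.11578218] expected px [198.4069878  189.91011216] [335.05886755 300.23623822]
yellow ((594.2513427734375, -10.54705810546875), (110.6463851928711, 33.86086654663086), 75.44597625732422)
snapA [(252.8, 157.9), (252.9, 157.9)]
snapB [(319.9, 166.4), (319.9, 166.4)]
purple [(328.4, 143.7), (328.5, 143.8)]
copper [(293.3, 217.9), (295.9, 219.2)]
mallet [(179.3, 182.9), (179.3, 182.9)]
```

The knob is at its fully-down position, to within about 3 mm. The strap lies along the fixture's -y within about 1°, and nothing else has moved.

```bash
python3 -c "
from plant import *
print(close_job())"
```

```text
the job is handed in; nothing more can be done
None
```

The strap was pushed round against its stop pin and the cam lever pushed fully down, so the plates should be clamped; the hand is clear and the job was handed in at about 15.5 s, with the snaps and mallet measured unmoved, the dolly not re-measured, and the plates' final place not confirmed because the strap partly covers them.

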